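# Hook a metal specimen onto the spring balance

### The arm

A 6-joint arm with a two-finger parallel gripper is mounted at the origin on the work surface. World frame = base frame: x ahead of the robot, y to its left, z up, the work surface at z = 0. Lengths are in m, angles in rad, forces in N, time in s.
With the tool pointing down it reaches from about 0.275 to 0.825 m from the base axis. Payload 4.9 kg.
Tool frame: the origin (TCP) lies midway between the tips of the shut fingers; the grasp point (between the pads) lies 19 mm behind it; x points along the fingers, y is the direction in which the jaws open and shut, and the axes are right-handed (so a half turn about x gives the same grasp; the last joint's range is limited). The gripper opens to 85 mm and grips with 20 to 120 N. Pads are 22 mm wide; open, the fingers measure 114 mm over their backs; the gripper's body (76 mm by 85 mm) begins 54 mm behind the grasp point. The pads swing forward as they close: fully open they stand 13 mm farther back than shut.
Start: joints at [-1.425, 0.326, -0.193, 1.052, 0, 1.437], TCP at [0.152, -0.529, 0.231] pointing down, gripper open.
Joint ranges: [-2.65, 2.65], [-0.97, 1.79], [-1.3, 1.35], [-1.93, 2.1], [-1.47, 1.37], [-3.14, 3.14]. Speed limits (rad/s): [2.57, 2.57, 3.14, 3.14, 3.14, 3.14].

### API

Orientations are given as a unit quaternion [w, x, y, z].
In Python, from workcell import move_pose, line_to, move_joints, grip, sleep, ik, camera, Unreachable, hand_in, get_time_s, get_qpos, get_joint_vel, get_effort, get_position, get_eef_rot, get_ft_force, get_wrist_torque, get_width gives the robot as it stands. Calls block until the motion is done:
- move_pose(position, orientation): joint-space move of the TCP to a pose.
- line_to(position, rot=None, velocity=0.15, contact_N=None): straight line of the TCP; rot=None keeps the orientation; velocity is the mean speed in m/s. With contact_N (N) it stops when the force on the tool has changed by that much, and returns True; else False.
- move_joints(angles): joint-space move.
- grip(opening): finger opening in m; the grip force is fixed at half the most; returns when the fingers have stopped.
- sleep(seconds).
- ik(position, orientation): joint angles nearest the present ones, or None.
- camera(name): name is "scene" or "top" or "wrist"; returns a dict with "frame" (384x512x3 uint8, red, green, blue), "z_map" (384x512 float32, m along the optical axis (not along the pixel's ray), 0 where there is no reading), "mtx" (3x3 intrinsics, pixels), "k1" (the pictures are not rectified: a ray, as slopes to the right and down, at radius r is drawn at 1 + k1 r^2 times it, then the intrinsics apply), "world_from_camera" (4x4, takes a point from camera to world coordinates). Camera axes: x right, y down, z forward; pixel columns grow to the right and rows downward; lengths in m; the calibration is good to about 2 mm. A picture is of the moment at which its call begins.
A pose or a line that the arm cannot do raises Unreachable and nothing moves.
- hand_in(): hands the job in, once; it reports no verdict.
Readings, each from a call of its own:
- get_time_s(): time.
- get_qpos(): joint angles.
- get_joint_vel(): joint speeds.
- get_effort(): joint torques, N m.
- get_position(): TCP position.
- get_eef_rot(): TCP orientation.
- get_ft_force(): force on the tool from outside, world axes, zero at the start.
- get_wrist_torque(): the same for the moment, N m.
- get_width(): finger opening in m.
Only numpy, scipy, OpenCV 4.12 (cv2) and the standard library are available. Lean on these libraries where they do the work, as an engineer would, in place of code of your own. Each camera call takes 0.05 s, during which the arm holds its last target.

### The job

Weigh the tall metal cylinder: pull the spring balance's hook down, without stretching it to its end stop, until it reaches the ring of the cylinder standing in the wooden block, catch the ring, then ease the hook up slowly until the balance alone carries the cylinder, and let go so gently that the cylinder is neither snatched up nor dropped. It must end hanging still, clear of the block; do not wrench the ring or let the empty hook snap back, and leave everything else where it is.

Things in the scene. Friction and masses are not known exactly. Their poses are not given: they have to be found in the camera images.
- barrel (a joint): how far the balance's barrel has been pulled out of its tube, in m: 0 fully drawn up, 0.150 at the end stop. The spring pulls it up with about 2 N at 0, rising by 6 N per 100 mm.
- end_block (a point): centre of the black end block at the foot of the balance's barrel, the place to grip and pull: 14 mm thick between two flat sides (along its own y), 26 mm along its own x, 34 mm high. Own x is the way the hook's tip points, z is up. When drawn up it is about 285 mm above the bench. It turns freely with the hook about the barrel's axis, which lies 5 mm along +x from this point.
- hook_seat (a point): the lowest point of the inside of the steel hook, where a ring comes to rest; rigid with the end block, 5 mm along its +x and 56.5 mm below its centre. J-shaped hook of 5 mm wire: its back stands 9 mm to -x, its tip 10.5 mm to +x and rises to 11.5 mm above this point; 13 mm clear width inside; its underside is 5 mm below this point. Same axes as the end block.
- tall_specimen_ring (a point): centre of the upright ring on top of the tall cylinder: 4.4 mm wire, 28 mm clear opening; its top inside edge is 14 mm above this point, the cylinder's top face 22 mm below it. The ring's opening faces along its own x (the ring lies in its y-z plane).
- tall_specimen: the tallest of three metal cylinders, 38 mm across and 60 mm high without the ring; mass not known, 0.25 to 0.68 kg. Origin at the centre of its underside, z up. It stands loosely in the middle well of the block.
- swivel_hook: the end block with its hook, as one body; origin on the barrel's axis at the top of the end block, axes as the end block's. Barrel (13 mm across) and tube (17 to 20 mm across, lower end 14 mm above this point when drawn up) stand straight above it, so the gripper must come tilted by about 45 degrees, from the side that -x points to.
- block: fixed wooden block, 66 mm (x) by 200 mm (y) by 40 mm high, with three wells 42 mm across and 18 mm deep in a row along y, 64 mm apart. Origin at the centre of its underside, below the middle well, which lies within about 10 mm of plumb below the balance.
- plumb (a point): point on the bench plumb below the ring (575 mm up) from which the balance hangs; the balance can be swung aside and hangs straight over this point when left alone. The stand's upright rod (12 mm thick, 654 mm high) is 60 mm along its own +x and 165 mm along +y; its base plate, 14 mm thick, runs from -40 to 200 mm along x and from 125 to 285 mm along y. z is up.
- short_specimen: bystander: cylinder 38 mm across, 30 mm high, with the same ring, in an outer well. Origin under its centre.
- middle_specimen: bystander: cylinder 38 mm across, 42 mm high, with the same ring, in the other outer well. Origin under its centre.
- objective: bystander: microscope objective standing on the bench, 26 mm across, 44 mm high. Origin under its centre.
- slide_box: bystander: flat box 85 by 100 by 32 mm. Origin under its centre.
Not all that is in view belongs to the job. Of the things shaped like the tall_specimen, the metal one is meant.

How it is judged:
By the outcome, as a careful person would: the job done as asked, in the order asked, and still so for the second after the job is handed in, with the robot touching nothing.
It also fails if it takes over 69 s, if anything falls off the work surface, if the arm or the gripper's body presses on something with over 40 N, if the wrist force passes 120 N, or if a joint passes its speed limit or range.

## Working session

There is one attempt and no reset: what is moved stays moved. The work goes in short steps, each a Python script; the robot and the scene stay as the last script left them, time stands still between calls to the robot, and variables do not carry over. Pictures are saved under pics/ and viewed, and the job is handed in when it is done.

```bash
mkdir -p pics; ls
cat > h.py <<'E'
import numpy as np, cv2
from workcell import *
def save(c,n): cv2.imwrite(n,cv2.cvtColor(c["frame"],cv2.COLOR_RGB2BGR))
def pts(c):
    "world xyz for each pixel"
    h,w=c["z_map"].shape
    u,v=np.meshgrid(np.arange(w),np.arange(h))
    d=und(c,np.stack([u,v],-1).reshape(-1,2).astype(float))
    z=c["z_map"].reshape(-1,1)
    p=np.hstack([d*z,z]); T=c["world_from_camera"]
    p=p@T[:3,:3].T+T[:3,3]; p[z[:,0]==0]=np.nan
    return p.reshape(h,w,3)
def und(c,uv):
    return cv2.undistortPoints(np.asarray(uv,float).reshape(-1,1,2),c["mtx"],np.array([c["k1"],0,0,0.])).reshape(-1,2)
def ray(c,uv):
    d=und(c,uv); T=c["world_from_camera"]
    return T[:3,3], np.hstack([d,np.ones((len(d),1))])@T[:3,:3].T
def onz(c,uv,z):
    o,d=ray(c,uv); return o+d*((z-o[2])/d[:,2])[:,None]
E
python3 - <<'E'
from h import *
import pickle
for n in("scene","top","wrist"):
    c=camera(n); save(c,f"pics/{n}0.png"); pickle.dump(c,open(n+"0.pkl","wb")); print(n,c["world_from_camera"].round(3).tolist(),c["mtx"][0,0],c["k1"])
print(get_time_s(),get_position(),get_eef_rot(),get_width())
E
```

```text
pics
scene [[0.456, 0.616, -0.643, 1.095], [0.89, -0.33, 0.315, -0.336], [-0.018, -0.716, -0.698, 0.821], [0.0, 0.0, 0.0, 1.0]] 492.9228897889772 -0.12794097600510004
top [[0.085, -0.972, 0.22, 0.364], [-0.996, -0.084, 0.015, -0.051], [0.004, -0.22, -0.975, 0.887], [0.0, 0.0, 0.0, 1.0]] 431.4409818745213 -0.0829553902782244
wrist [[0.276, -0.92, -0.277, 0.221], [-0.961, -0.265, -0.078, -0.508], [-0.002, 0.288, -0.958, 0.374], [0.0, 0.0, 0.0, 1.0]] 302.98719058612613 -0.04630496648168278
0.15 [ 0.15182712 -0.52815272  0.23067192] [-0.09810583 -0.70019007 -0.09907846  0.70020895] 0.08547589465268209
```

View pics/scene0.png

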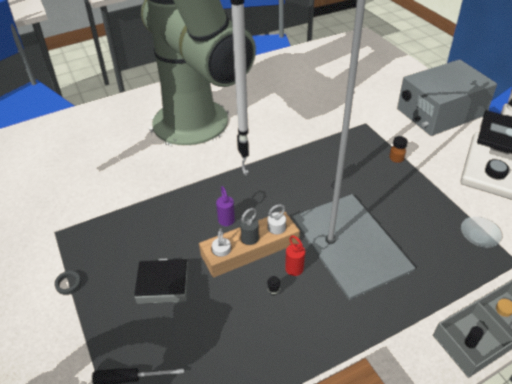

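View pics/top0.png

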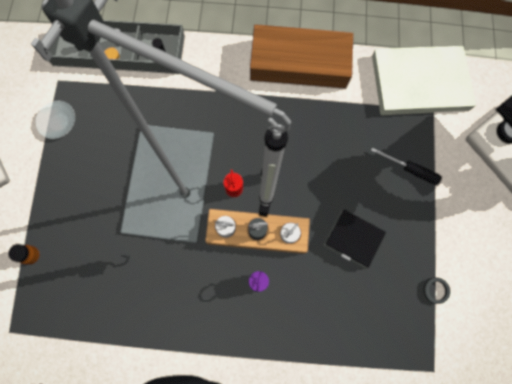

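View pics/wrist0.png

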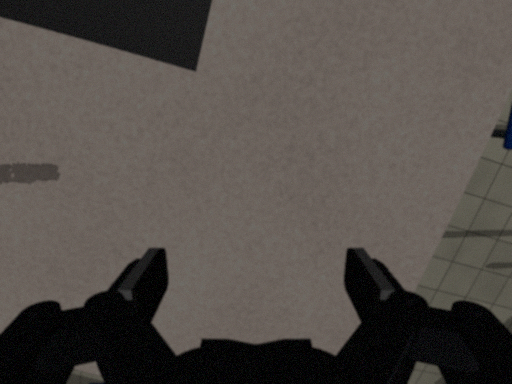

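Run:
```python
import cv2
s=cv2.imread("pics/scene0.png"); 
a=cv2.resize(s[120:310,180:330],None,fx=4,fy=4,interpolation=cv2.INTER_CUBIC)[:600]
t=cv2.imread("pics/top0.png"); b=cv2.resize(t[100:300,180:330],None,fx=4,fy=4,interpolation=cv2.INTER_CUBIC)
cv2.imwrite("pics/crop_s.png",cv2.resize(s[125:280,190:320],None,fx=3.8,fy=3.8,interpolation=cv2.INTER_CUBIC))
cv2.imwrite("pics/crop_t.png",cv2.resize(t[110:300,190:320],None,fx=3.1,fy=3.1,interpolation=cv2.INTER_CUBIC))
```

```text
(no output)
```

View pics/crop_s.png

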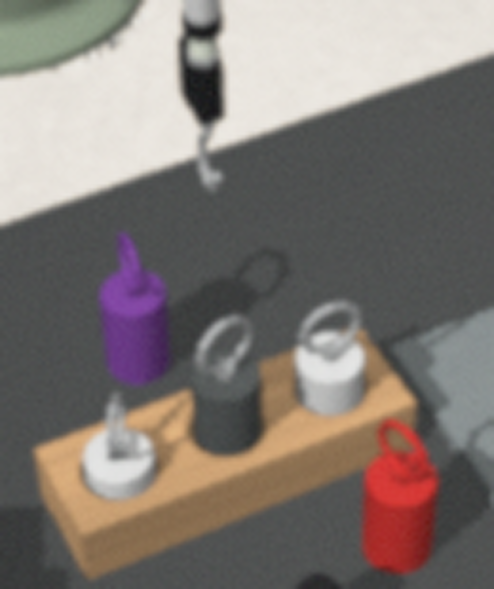

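View pics/crop_t.png

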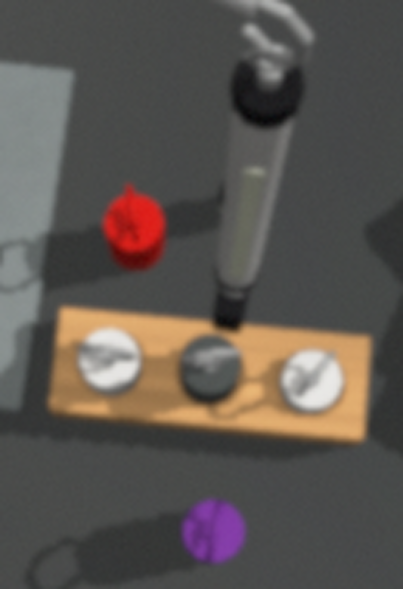

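The tall-shaped candidates in the scene view are purple at (226,208), red at (295,257) and dark grey metal at (250,230). The grey one is the target: it is metal and stands in the middle well. The crop confirms it, and its ring is upright. Next I measure.

Run:
```python
from h import *
import pickle
S=pickle.load(open("scene0.pkl","rb"));T=pickle.load(open("top0.pkl","rb"))
np.set_printoptions(precision=4,suppress=True)
for n,c in(("scene",S),("top",T)):
    P=pts(c); hsv=cv2.cvtColor(c["frame"],cv2.COLOR_RGB2HSV)
    wood=cv2.inRange(hsv,(8,90,90),(22,255,255))>0
    m=wood&(abs(P[...,2]-.04)<.006)&(P[...,0]<.75)
    if n=="top": m[:180]=False
    k=cv2.morphologyEx(m.astype(np.uint8),cv2.MORPH_CLOSE,np.ones((9,9)))
    q=P[m]; print(n,"wood",m.sum(),q.mean(0))
    # ray the wood mask contour on z=.04
    cs,_=cv2.findContours(k,cv2.RETR_EXTERNAL,cv2.CHAIN_APPROX_NONE); cc=max(cs,key=cv2.contourArea)
    w=onz(c,cc.reshape(-1,2),.04)[:,:2].astype(np.float32); r=cv2.minAreaRect(w*1000); print("rect",r)
    # points above block
    b=np.array(r[0])/1000
    f=(np.hypot(P[...,0]-b[0],P[...,1]-b[1])<.045)
    for z0,z1 in((.05,.078),(.078,.088),(.088,.13),(.19,.24),(.24,.27),(.27,.31)):
        mm=f&(P[...,2]>z0)&(P[...,2]<z1); qq=P[mm]
        if len(qq)>3: 
            v,u=np.where(mm); print(z0,z1,len(qq),"med",np.median(qq,0),"min",qq.min(0),"max",qq.max(0),"uv",u.min(),u.max(),v.min(),v.max())
```

```text
scene wood 1408 [ 0.4976 -0.0526  0.0395]
rect ((493.4659423828125, -56.24235534667969), (200.32740783691406, 72.08832550048828), 89.35067749023438)
0.05 0.078 166 med [ 0.5058 -0.0617  0.0639] min [ 0.4862 -0.073   0.05  ] max [ 0.5122 -0.0371  0.0777] uv 241 259 226 240
0.078 0.088 176 med [ 0.4954 -0.0549  0.0817] min [ 0.4722 -0.0727  0.0781] max [ 0.5105 -0.035   0.0875] uv 241 258 217 231
0.088 0.13 93 med [ 0.4919 -0.0542  0.1034] min [ 0.4857 -0.0715  0.0881] max [ 0.497  -0.0367  0.1229] uv 242 256 208 223
0.19 0.24 34 med [ 0.4919 -0.061   0.2327] min [ 0.486  -0.0634  0.2258] max [ 0.5076 -0.0572  0.2392] uv 242 248 164 174
0.24 0.27 35 med [ 0.495  -0.0611  0.2566] min [ 0.4844 -0.0669  0.2401] max [ 0.5084 -0.0549  0.2697] uv 239 249 151 171
0.27 0.31 221 med [ 0.5009 -0.0643  0.2908] min [ 0.477  -0.068   0.2702] max [ 0.5053 -0.0533  0.3097] uv 237 249 134 156
top wood 2182 [ 0.4833 -0.0479  0.0405]
rect ((486.6506652832031, -55.93498992919922), (198.4898681640625, 66.87753295898438), 89.35791015625)
0.05 0.078 36 med [ 0.4708 -0.0544  0.0641] min [ 0.4675 -0.0732  0.0505] max [ 0.4976 -0.0116  0.0776] uv 235 266 222 239
0.078 0.088 225 med [ 0.4825 -0.0567  0.0825] min [ 0.4678 -0.0737  0.078 ] max [ 0.5049 -0.0373  0.0879] uv 248 267 218 237
0.088 0.13 88 med [ 0.4863 -0.0555  0.1104] min [ 0.4814 -0.0739  0.0888] max [ 0.4916 -0.0112  0.1261] uv 234 268 223 229
0.27 0.31 128 med [ 0.4776 -0.0611  0.3015] min [ 0.4731 -0.0687  0.2708] max [ 0.4875 -0.0542  0.3075] uv 259 270 203 217
```

```bash
cat >> h.py <<'E'
from scipy.spatial.transform import Rotation as R
def tq(psi,tilt=45,flip=1):
    "tool orientation: approach horizontally along heading psi(rad), tilted down by tilt deg; [w,x,y,z]"
    a=np.radians(tilt); x=np.array([np.cos(a)*np.cos(psi),np.cos(a)*np.sin(psi),-np.sin(a)])
    y=flip*np.array([-np.sin(psi),np.cos(psi),0]); M=np.stack([x,y,np.cross(x,y)],1)
    q=R.from_matrix(M).as_quat(); return np.array([q[3],*q[:3]]), x
E
python3 - <<'E'
from h import *
import pickle
np.set_printoptions(precision=4,suppress=True)
q=get_eef_rot(); M=R.from_quat([*q[1:],q[0]]).as_matrix(); W=pickle.load(open("wrist0.pkl","rb"))["world_from_camera"]
print("tool axes\n",M,"\ncam in tool",M.T@(W[:3,3]-get_position()),"\ncam axes in tool\n",M.T@W[:3,:3])
b=np.array([.485,-.06,.285])
for f in(1,-1):
  for tilt in(35,40,45,50):
    for psi in (-.3,0,.3):
      r=[]
      for p in (b,np.array([.46,-.06,.155]),np.array([.49,-.06,.155]),b-np.array([.12*np.cos(psi),.12*np.sin(psi),-.1])):
        Q,x=tq(psi,tilt,f); s=ik(p+.019*x,Q); r.append(None if s is None else np.round(s,2).tolist())
      print(f,tilt,psi,[0 if k is None else 1 for k in r], r[1])
P=pts(pickle.load(open("scene0.pkl","rb")));
E
```

```text
tool axes
 [[-0.0002  0.2761 -0.9611]
 [ 0.0014 -0.9611 -0.2761]
 [-1.     -0.0014 -0.0002]] 
cam in tool [-0.1433  0.     -0.0719] 
cam axes in tool
 [[ 0.0006 -0.2879  0.9576]
 [ 1.      0.0002 -0.0005]
 [-0.0001  0.9576  0.2879]]
1 35 -0.3 [1, 0, 0, 1] None
1 35 0 [1, 0, 0, 1] None
1 35 0.3 [1, 0, 1, 1] None
1 40 -0.3 [1, 0, 0, 1] None
1 40 0 [1, 0, 0, 1] None
1 40 0.3 [1, 1, 1, 1] [-0.72, 0.11, -1.25, -0.35, 0.71, -0.81]
1 45 -0.3 [1, 0, 1, 1] None
1 45 0 [1, 0, 1, 1] None
1 45 0.3 [1, 1, 1, 1] [-0.67, 0.07, -1.18, -0.2, 0.62, -0.8]
1 50 -0.3 [1, 1, 1, 1] [-0.28, 0.01, -1.23, -0.37, -0.01, 0.01]
1 50 0 [1, 1, 1, 1] [-0.48, -0.0, -1.22, -0.29, 0.3, -0.38]
1 50 0.3 [1, 1, 1, 1] [-0.62, 0.05, -1.12, -0.06, 0.54, -0.79]
-1 35 -0.3 [1, 0, 0, 1] None
-1 35 0 [1, 0, 0, 1] None
-1 35 0.3 [1, 0, 1, 1] None
-1 40 -0.3 [1, 0, 0, 1] None
-1 40 0 [1, 0, 0, 1] None
-1 40 0.3 [1, 1, 1, 1] [-0.72, 0.11, -1.25, -0.35, 0.71, 2.33]
-1 45 -0.3 [1, 0, 1, 1] None
-1 45 0 [1, 0, 1, 1] None
-1 45 0.3 [1, 1, 1, 1] [-0.67, 0.07, -1.18, -0.2, 0.62, 2.34]
-1 50 -0.3 [1, 1, 1, 1] [-0.28, 0.01, -1.23, -0.37, -0.01, -3.13]
-1 50 0 [1, 1, 1, 1] [-0.48, -0.0, -1.22, -0.29, 0.3, 2.77]
-1 50 0.3 [1, 1, 1, 1] [-0.62, 0.05, -1.12, -0.06, 0.54, 2.35]
```

Run:
```python
from h import *
import pickle
np.set_printoptions(precision=4,suppress=True)
Q,x=tq(0,45,1)
move_pose([.30,-.32,.38],tq(-.5,45,1)[0]); 
move_pose([.37,-.06,.33],Q)
c=camera("wrist"); save(c,"pics/w1.png"); pickle.dump(c,open("w1.pkl","wb"))
print(get_time_s(),get_qpos(),get_position(),get_ft_force())
```

```text
3.1167 [-0.8281 -0.6606 -0.9979  0.6374  0.5468 -0.6548] [ 0.3703 -0.0611  0.3306] [0.5751 0.6783 0.7734]
```

View pics/w1.png

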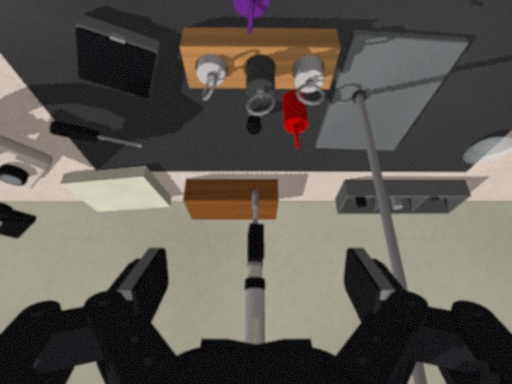

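Run:
```python
from h import *
import pickle
np.set_printoptions(precision=4,suppress=True)
c=pickle.load(open("w1.pkl","rb"))
im=cv2.cvtColor(c["frame"],cv2.COLOR_RGB2BGR)
cv2.imwrite("pics/w1c.png",cv2.resize(cv2.rotate(im[50:300,210:310],cv2.ROTATE_180),None,fx=2.4*1,fy=2.4,interpolation=cv2.INTER_CUBIC))
S=pickle.load(open("scene0.pkl","rb")); im=cv2.cvtColor(S["frame"],cv2.COLOR_RGB2BGR)
cv2.imwrite("pics/s1c.png",cv2.resize(im[125:185,220:270],None,fx=9,fy=9,interpolation=cv2.INTER_CUBIC))
for n,c in(("w",c),("s",S),("t",pickle.load(open("top0.pkl","rb")))):
    P=pts(c); 
    f=(np.hypot(P[...,0]-.49,P[...,1]+.06)<.035)
    # ring
    m=f&(P[...,2]>.092)&(P[...,2]<.128); q=P[m]
    C=q.mean(0); u,s,vt=np.linalg.svd(q[:,:2]-C[:2]); print(n,"ring",len(q),C,"midrange",(q.min(0)+q.max(0))/2,"normal",vt[1],s/np.sqrt(len(q)))
    for z0,z1 in((.222,.255),(.268,.302),(.33,.40),(.45,.53)):
        m=f&(P[...,2]>z0)&(P[...,2]<z1); q=P[m]
        if len(q)<5: continue
        u,s,vt=np.linalg.svd(q[:,:2]-q[:,:2].mean(0)); print(n,z0,len(q),"med",np.median(q,0),"min",q.min(0),"max",q.max(0),vt[0],s/np.sqrt(len(q)))
```

```text
w ring 212 [ 0.4861 -0.0559  0.1095] midrange [ 0.4863 -0.0557  0.1074] normal [-0.978  -0.2087] [0.0119 0.001 ]
w 0.222 143 med [ 0.4843 -0.0621  0.2425] min [ 0.4813 -0.0653  0.228 ] max [ 0.5041 -0.06    0.255 ] [ 0.9841 -0.1775] [0.0054 0.0014]
w 0.268 603 med [ 0.4756 -0.0619  0.2866] min [ 0.4733 -0.0699  0.2682] max [ 0.4972 -0.0545  0.302 ] [ 0.6693 -0.743 ] [0.0051 0.0034]
w 0.33 994 med [ 0.4856 -0.0626  0.3506] min [ 0.4807 -0.0711  0.33  ] max [ 0.4941 -0.054   0.3698] [0.0336 0.9994] [0.0048 0.0023]
s ring 74 [ 0.4916 -0.0545  0.1084] midrange [ 0.4914 -0.0541  0.1075] normal [-0.9731 -0.2302] [0.0119 0.0013]
s 0.222 50 med [ 0.4905 -0.0611  0.2361] min [ 0.4853 -0.0634  0.2258] max [ 0.5084 -0.0572  0.2547] [ 0.9975 -0.071 ] [0.0074 0.0013]
s 0.268 185 med [ 0.5013 -0.065   0.2864] min [ 0.477  -0.068   0.2686] max [ 0.5053 -0.0533  0.302 ] [0.9598 0.2808] [0.0082 0.0036]
s 0.33 380 med [ 0.5016 -0.0641  0.3677] min [ 0.4889 -0.0702  0.3302] max [ 0.5053 -0.0532  0.3999] [-0.4337 -0.901 ] [0.0049 0.0024]
s 0.45 598 med [ 0.5003 -0.0644  0.4922] min [ 0.4877 -0.0708  0.4503] max [ 0.5043 -0.0531  0.53  ] [-0.4161 -0.9093] [0.0049 0.0023]
t ring 68 [ 0.4863 -0.0561  0.1116] midrange [ 0.4865 -0.0568  0.1094] normal [0.975  0.2224] [0.0103 0.0012]
t 0.268 75 med [ 0.4748 -0.0619  0.2999] min [ 0.4731 -0.0687  0.2691] max [ 0.4875 -0.0542  0.3019] [ 0.6085 -0.7936] [0.0043 0.0041]
t 0.33 158 med [ 0.4839 -0.0615  0.3695] min [ 0.4818 -0.0704  0.3301] max [ 0.4912 -0.0537  0.3997] [-0.083  -0.9965] [0.0047 0.0021]
t 0.45 413 med [ 0.4835 -0.0612  0.4957] min [ 0.4814 -0.0705  0.4505] max [ 0.4914 -0.0535  0.5298] [-0.1127 -0.9936] [0.0048 0.0021]
```

View pics/w1c.png

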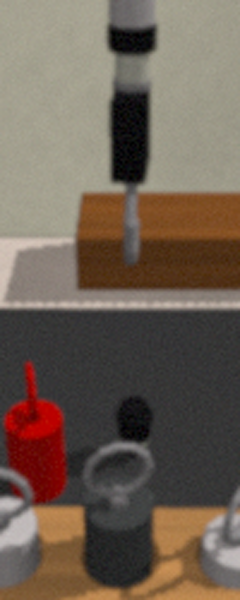

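View pics/s1c.png

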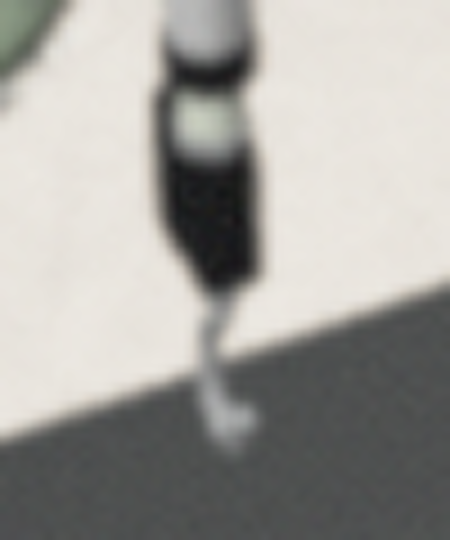

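Run:
```python
from h import *
import pickle
np.set_printoptions(precision=4,suppress=True)
c=pickle.load(open("w1.pkl","rb")); P=pts(c)
f=(np.hypot(P[...,0]-.485,P[...,1]+.06)<.035)
m=f&(P[...,2]>.274)&(P[...,2]<.300)
v,u=np.where(m)
for vv in range(v.min(),v.max()+1,4):
    q=P[vv][m[vv]]; print(vv,len(q),q[:,2].mean().round(4), q[:,0].round(4), q[[0,-1],1])
q=P[m]; q=q[q[:,0]<.4765]; a=np.polyfit(q[:,1],q[:,0],1); print("face dx/dy",a,"yaw deg",-np.degrees(np.arctan(a[0])))
m=f&(P[...,2]>.215)&(P[...,2]<.25); q=P[m]; v,u=np.where(m)
for i in range(0,len(q),9): print(u[i],v[i],q[i])
for tilt in(43,45,47,49):
  for psi in(.2,.22,.24):
    Q,x=tq(psi,tilt,1); h=np.array([np.cos(psi),np.sin(psi),0]); r=[]
    for seat in ([.4867,-.0559,.1005]-.028*h,np.array([.4867,-.0559,.1005]),np.array([.4867,-.0559,.22])):
        b=seat-.005*h+[0,0,.0565]-.002*h; s=ik(b+.019*x,Q); r.append(s is not None)
    print(tilt,psi,r)
```

```text
228 3 0.2742 [0.4749 0.4741 0.4745] [-0.0647 -0.0601]
232 16 0.2776 [0.4824 0.4763 0.4754 0.4748 0.4741 0.4758 0.4757 0.4747 0.4749 0.4753
 0.4745 0.4751 0.4757 0.4767 0.476  0.4766] [-0.0685 -0.0546]
236 16 0.2815 [0.4811 0.4746 0.4755 0.4749 0.4748 0.4757 0.4747 0.4757 0.475  0.4767
 0.4756 0.4747 0.4753 0.4763 0.4759 0.4765] [-0.0685 -0.0547]
240 17 0.2851 [0.4944 0.479  0.4744 0.4748 0.4746 0.4746 0.4746 0.4761 0.4743 0.4754
 0.4754 0.4751 0.4761 0.475  0.4752 0.4754 0.4771] [-0.0698 -0.0547]
244 17 0.2888 [0.4949 0.4795 0.4751 0.4749 0.4745 0.4748 0.4747 0.476  0.4753 0.4751
 0.4747 0.4767 0.4754 0.4762 0.4747 0.476  0.4761] [-0.0697 -0.0548]
248 17 0.2927 [0.4918 0.4786 0.4748 0.4755 0.4741 0.4754 0.4746 0.4753 0.4754 0.475
 0.4746 0.4764 0.475  0.4745 0.4757 0.477  0.4762] [-0.0696 -0.0548]
252 17 0.2964 [0.4923 0.4783 0.4745 0.4745 0.4745 0.4739 0.4751 0.4758 0.4751 0.4733
 0.476  0.4751 0.475  0.4758 0.4771 0.476  0.4759] [-0.0695 -0.0548]
256 3 0.2984 [0.491  0.4772 0.4771] [-0.0694 -0.0548]
260 1 0.2993 [0.491] [-0.0694 -0.0694]
face dx/dy [0.0593 0.4789] yaw deg -3.39404481749139
254 190 [ 0.4846 -0.0631  0.2285]
254 192 [ 0.4844 -0.0631  0.2309]
252 194 [ 0.4934 -0.0652  0.2283]
255 195 [ 0.4821 -0.0621  0.2357]
252 197 [ 0.4989 -0.0653  0.2289]
255 198 [ 0.483  -0.0621  0.2386]
252 200 [ 0.4998 -0.0653  0.232 ]
255 201 [ 0.4819 -0.062   0.2425]
253 203 [ 0.4831 -0.064   0.2441]
256 204 [ 0.4816 -0.0611  0.246 ]
253 206 [ 0.4837 -0.064   0.2471]
257 207 [ 0.4844 -0.0601  0.2479]
255 209 [ 0.4849 -0.062   0.2498]
43 0.2 [True, True, True]
43 0.22 [True, True, True]
43 0.24 [True, True, True]
45 0.2 [True, True, True]
45 0.22 [True, True, True]
45 0.24 [True, True, True]
47 0.2 [True, True, True]
47 0.22 [True, True, True]
47 0.24 [True, True, True]
49 0.2 [True, True, True]
49 0.22 [True, True, True]
49 0.24 [True, True, True]
```

Run:
```python
from h import *
import pickle
np.set_printoptions(precision=4,suppress=True)
psi=-.12; Q,x=tq(psi,45,1); h=np.array([np.cos(psi),np.sin(psi),0])
b=np.array([.488,-.0630,.285]); g=b-.003*h
move_pose(g+.019*x-.10*x,Q)
print(line_to(g+.019*x-.03*x,velocity=.12,contact_N=4), get_ft_force())
c=camera("wrist"); save(c,"pics/w2.png")
print(line_to(g+.019*x,velocity=.05,contact_N=3), get_ft_force(), get_position()-(g+.019*x))
c=camera("scene"); save(c,"pics/s2.png")
cv2.imwrite("pics/s2c.png",cv2.resize(cv2.imread("pics/s2.png")[80:280,170:330],None,fx=3,fy=3,interpolation=cv2.INTER_CUBIC))
print(get_time_s())
```

```text
False [-0.0904 -1.1868  0.4028]
False [-0.4953 -0.2121 -0.7756] [-0.      0.0001 -0.    ]
5.1833
```

View pics/w2.png

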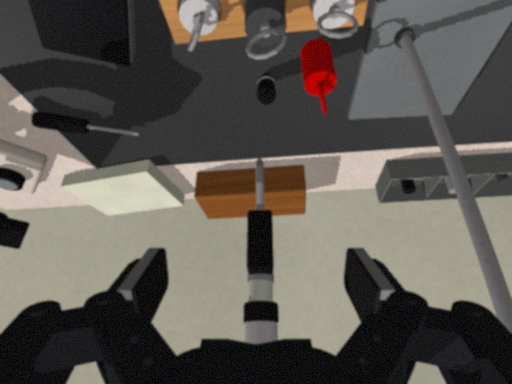

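View pics/s2c.png

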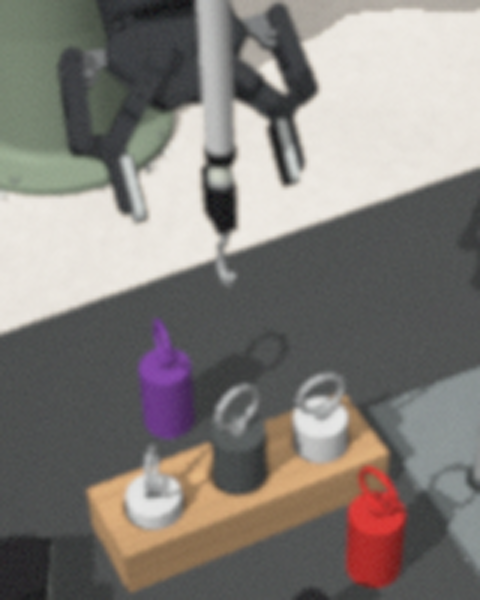

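The block stands edge-on at (260,242), between the pads at columns 165 and 347. I take a force baseline and grip.

```bash
cat >> h.py <<'E'
def F(n=20,dt=.01):
    a=[]
    for _ in range(n): sleep(dt); a.append(get_ft_force())
    return np.mean(a,0),np.std(a,0)
E
python3 - <<'E'
from h import *
np.set_printoptions(precision=4,suppress=True)
t=get_time_s();print(F(),get_time_s()-t)
grip(0.0); print(get_width(),F(),get_time_s())
c=camera("wrist"); save(c,"pics/w3.png")
E
```

```text
(array([-0.0012, -0.0601, -0.0731]), array([0.4645, 0.3929, 0.3722])) 0.16669999999999963
0.012820495024686424 (array([-0.0144,  0.8789,  0.3489]), array([0.5403, 0.4884, 0.526 ])) 6.1667
```

View pics/w3.png

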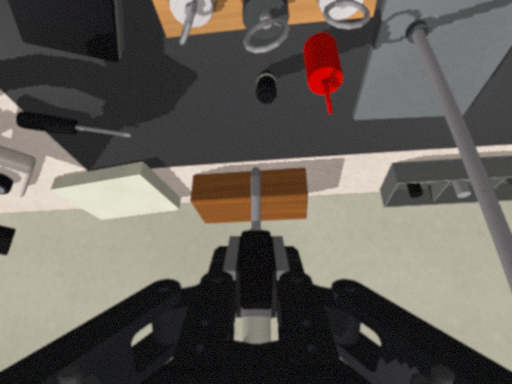

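```bash
cat >> h.py <<'E'
PSI=.22; Q2,X2=tq(PSI,45,1); H2=np.array([np.cos(PSI),np.sin(PSI),0])
RING=np.array([.4867,-.0559,.104])
def tcp_for_seat(s): return np.asarray(s,float)+[0,0,.0565]-.008*H2+.019*X2
E
python3 - <<'E'
from h import *
import pickle
np.set_printoptions(precision=4,suppress=True)
A=np.array([.4927,-.0636,.2285])
line_to(tcp_for_seat(A-[0,0,.01]),rot=Q2,velocity=.04)
print(F(10),get_time_s())
s=RING-.028*H2; s[2]=.135
line_to(tcp_for_seat(s),velocity=.07)
print(F(10),get_time_s(),get_width())
c=camera("wrist"); save(c,"pics/w4.png"); pickle.dump(c,open("w4.pkl","wb"))
c=camera("scene"); save(c,"pics/s4.png"); pickle.dump(c,open("s4.pkl","wb"))
c=camera("top"); save(c,"pics/t4.png"); pickle.dump(c,open("t4.pkl","wb"))
cv2.imwrite("pics/s4c.png",cv2.resize(cv2.imread("pics/s4.png")[140:290,180:320],None,fx=4,fy=4,interpolation=cv2.INTER_CUBIC))
E
```

```text
(array([0.3382, 1.2128, 2.8662]), array([0.581 , 0.491 , 0.3955])) 6.8333
(array([ 2.5909, -1.6481,  7.5876]), array([0.3805, 0.5342, 0.4479])) 8.35 0.013397930670637714
```

View pics/w4.png

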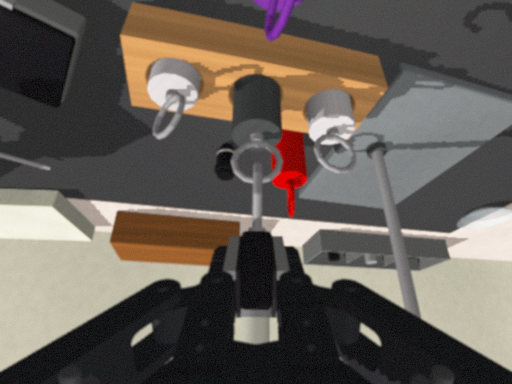

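View pics/s4c.png

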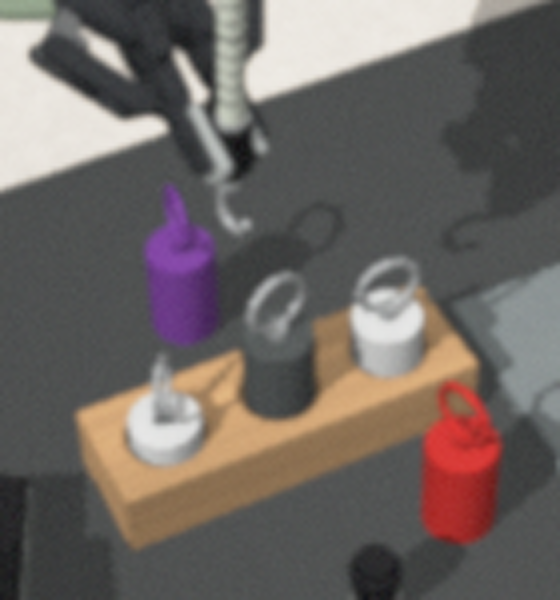

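Run:
```python
from h import *
import pickle
np.set_printoptions(precision=4,suppress=True)
exp=RING-.028*H2; print("expected seat",exp[:2],.135)
for n in("w4","s4"):
    P=pts(pickle.load(open(n+".pkl","rb"))); 
    d=(P-exp); al=d@H2; la=d@np.array([-H2[1],H2[0],0])
    m=(abs(al)<.018)&(abs(la)<.008)&(P[...,2]>.123)&(P[...,2]<.175)
    v,u=np.where(m); o=np.argsort(P[m][:,2])
    for i in o[::max(1,len(o)//22)]: print(n,u[i],v[i],"along %.4f lat %.4f z %.4f"%(al[m][i],la[m][i],P[m][i,2]))
    d=(P-RING); al=d@H2; la=d@np.array([-H2[1],H2[0],0])
    m=(abs(al)<.008)&(abs(la)<.022)&(P[...,2]>.1)&(P[...,2]<.13)
    print("ring al med %.4f lat %.4f..%.4f zmax %.4f"%(np.median(al[m]),la[m].min(),la[m].max(),P[m][:,2].max()))
```

```text
expected seat [ 0.4594 -0.062 ] 0.135
w4 257 162 along -0.0116 lat 0.0000 z 0.1340
w4 257 165 along -0.0140 lat -0.0000 z 0.1375
w4 259 169 along -0.0145 lat 0.0010 z 0.1404
w4 254 173 along -0.0142 lat -0.0016 z 0.1427
w4 253 178 along -0.0126 lat -0.0021 z 0.1448
w4 254 180 along -0.0135 lat -0.0016 z 0.1466
w4 256 182 along -0.0149 lat -0.0005 z 0.1486
w4 258 186 along -0.0146 lat 0.0005 z 0.1508
w4 259 189 along -0.0143 lat 0.0010 z 0.1524
w4 257 193 along -0.0136 lat -0.0000 z 0.1543
w4 256 195 along -0.0133 lat -0.0006 z 0.1553
w4 259 198 along -0.0125 lat 0.0010 z 0.1566
w4 255 201 along -0.0114 lat -0.0011 z 0.1577
w4 254 204 along -0.0101 lat -0.0016 z 0.1588
w4 255 207 along -0.0089 lat -0.0011 z 0.1599
w4 254 212 along -0.0054 lat -0.0016 z 0.1610
w4 258 213 along -0.0069 lat 0.0005 z 0.1623
w4 258 217 along -0.0044 lat 0.0005 z 0.1634
w4 257 220 along -0.0042 lat -0.0000 z 0.1650
w4 252 223 along -0.0036 lat -0.0026 z 0.1665
w4 258 226 along -0.0044 lat 0.0005 z 0.1685
w4 250 229 along -0.0043 lat -0.0036 z 0.1701
w4 256 230 along -0.0056 lat -0.0006 z 0.1711
ring al med 
[... 517 characters left out ...]
 -0.0003 z 0.1404
s4 242 196 along 0.0117 lat 0.0015 z 0.1424
s4 235 190 along -0.0102 lat 0.0013 z 0.1427
s4 235 191 along -0.0076 lat -0.0007 z 0.1431
s4 242 195 along 0.0105 lat 0.0025 z 0.1435
s4 235 189 along -0.0083 lat 0.0001 z 0.1476
s4 236 188 along -0.0067 lat 0.0015 z 0.1507
s4 235 187 along -0.0076 lat -0.0001 z 0.1537
s4 236 187 along -0.0041 lat -0.0002 z 0.1563
s4 236 186 along -0.0038 lat -0.0003 z 0.1592
s4 238 187 along 0.0032 lat -0.0007 z 0.1620
s4 238 186 along 0.0032 lat -0.0006 z 0.1646
s4 238 185 along 0.0032 lat -0.0004 z 0.1671
s4 236 184 along 0.0004 lat -0.0030 z 0.1694
s4 239 185 along 0.0075 lat -0.0012 z 0.1707
ring al med 0.0052 lat -0.0174..0.0184 zmax 0.1234
```

Run:
```python
from h import *
import pickle
np.set_printoptions(precision=4,suppress=True)
s=RING-.028*H2; s[2]=.1005
print(line_to(tcp_for_seat(s),velocity=.06,contact_N=6),F(10),get_time_s())
s=RING+.003*H2; s[2]=.1005
print(line_to(tcp_for_seat(s),velocity=.04,contact_N=3.5),F(10),get_time_s(), get_position()-tcp_for_seat(s))
for n in("wrist","scene","top"):
    c=camera(n); save(c,f"pics/{n[0]}5.png"); pickle.dump(c,open(n[0]+"5.pkl","wb"))
cv2.imwrite("pics/s5c.png",cv2.resize(cv2.imread("pics/s5.png")[165:265,200:300],None,fx=6,fy=6,interpolation=cv2.INTER_CUBIC))
cv2.imwrite("pics/w5c.png",cv2.resize(cv2.imread("pics/w5.png")[50:250,180:330],None,fx=3,fy=3,interpolation=cv2.INTER_CUBIC))
```

```text
False (array([ 1.7702, -1.2759,  9.3191]), array([0.6859, 0.4184, 0.5224])) 9.3083
True (array([-1.848 , -2.1166,  9.8248]), array([0.5753, 0.4246, 0.4318])) 10.1917 [ 0.0035 -0.0009  0.0035]
```

View pics/w5c.png

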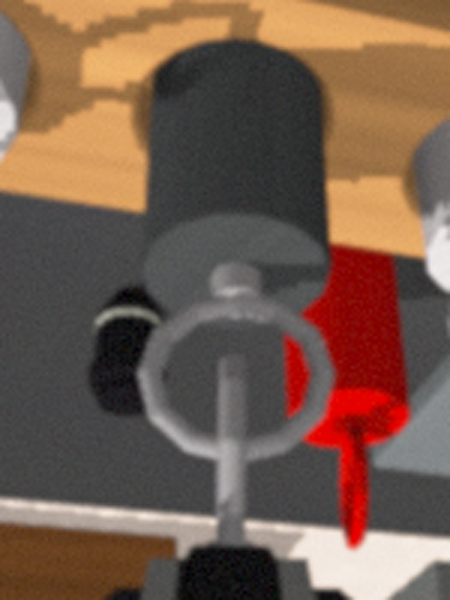

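View pics/s5c.png

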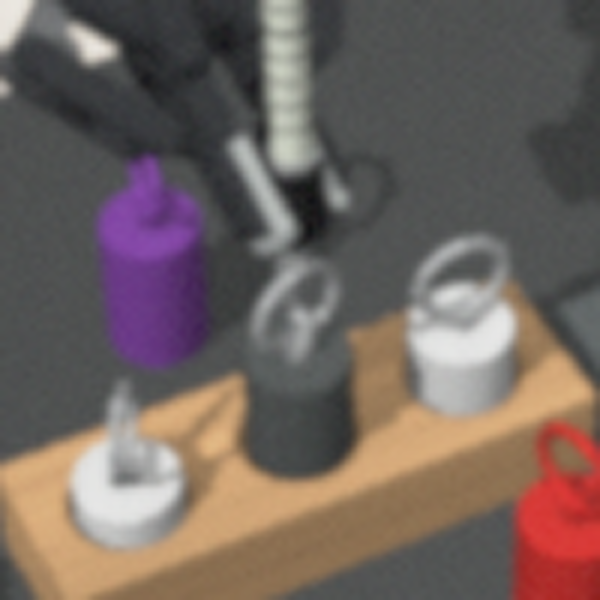

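Run:
```python
from h import *
import pickle
np.set_printoptions(precision=4,suppress=True)
s=RING+.003*H2; s[2]=.1005
q=get_eef_rot(); print(q,Q2, np.degrees((R.from_quat([*Q2[1:],Q2[0]]).inv()*R.from_quat([*q[1:],q[0]])).as_rotvec()))
print(get_position()-tcp_for_seat(s), get_qpos(), F(10), get_wrist_torque())
for n in("w5","s5"):
    P=pts(pickle.load(open(n+".pkl","rb"))); 
    d=(P-RING); al=d@H2; la=d@np.array([-H2[1],H2[0],0])
    m=(abs(al)<.03)&(abs(la)<.005)&(P[...,2]>.09)&(P[...,2]<.17)
    v,u=np.where(m); o=np.argsort(P[m][:,2])
    for i in o[::max(1,len(o)//25)]: print(n,u[i],v[i],"along %.4f lat %.4f z %.4f"%(al[m][i],la[m][i],P[m][i,2]))
    m=(abs(al)<.02)&(abs(la)<.022)&(abs(la)>.012)&(P[...,2]>.1)&(P[...,2]<.13)
    print("ring al med %.4f lat %.4f..%.4f zmax %.4f"%(np.median(al[m]),la[m].min(),la[m].max(),P[m][:,2].max()))
```

```text
[ 0.9202 -0.0427  0.3755  0.1016] [ 0.9183 -0.042   0.3804  0.1014] [-0.1241 -0.5892 -0.0585]
[ 0.0036 -0.0011  0.0038] [-0.5863  0.081  -1.1863 -0.3123  0.5408 -0.6322] (array([-1.6846, -1.7976,  9.5692]), array([0.4883, 0.3515, 0.5071])) [ 0.5266 -0.7487 -0.242 ]
w5 265 150 along -0.0002 lat 0.0035 z 0.0901
w5 266 155 along 0.0016 lat 0.0041 z 0.0924
w5 253 178 along -0.0026 lat -0.0033 z 0.1106
w5 254 186 along -0.0043 lat -0.0027 z 0.1165
w5 259 193 along -0.0035 lat -0.0001 z 0.1203
w5 262 201 along 0.0011 lat 0.0015 z 0.1226
w5 253 204 along -0.0015 lat -0.0032 z 0.1256
w5 259 212 along 0.0015 lat -0.0001 z 0.1288
w5 252 222 along 0.0066 lat -0.0038 z 0.1324
w5 258 228 along 0.0035 lat -0.0006 z 0.1370
w5 260 234 along -0.0114 lat 0.0002 z 0.1459
w5 257 237 along -0.0119 lat -0.0012 z 0.1476
w5 262 241 along -0.0119 lat 0.0011 z 0.1495
w5 250 245 along -0.0116 lat -0.0044 z 0.1513
w5 257 249 along -0.0110 lat -0.0012 z 0.1530
w5 262 252 along -0.0121 lat 0.0010 z 0.1547
w5 266 256 along -0.0116 lat 0.0028 z 0.1564
w5 251 259 along -0.0125 lat -0.0038 z 0.1580
w5 271 260 along -
[... 1216 characters left out ...]
 0.0112 lat -0.0011 z 0.1348
s5 252 205 along 0.0143 lat 0.0015 z 0.1411
s5 252 204 along 0.0169 lat -0.0004 z 0.1471
s5 253 203 along 0.0182 lat 0.0011 z 0.1498
s5 252 203 along 0.0184 lat -0.0015 z 0.1517
s5 252 201 along 0.0160 lat 0.0006 z 0.1539
s5 253 201 along 0.0174 lat 0.0018 z 0.1542
s5 251 201 along 0.0161 lat -0.0019 z 0.1557
s5 253 200 along 0.0179 lat 0.0015 z 0.1575
s5 252 199 along 0.0159 lat 0.0008 z 0.1591
s5 250 200 along 0.0169 lat -0.0049 z 0.1610
s5 251 200 along 0.0199 lat -0.0049 z 0.1633
s5 252 197 along 0.0161 lat 0.0007 z 0.1647
s5 252 196 along 0.0156 lat 0.0012 z 0.1666
s5 253 195 along 0.0157 lat 0.0036 z 0.1679
ring al med 0.0065 lat -0.0162..0.0179 zmax 0.1190
```

Run:
```python
from h import *
import pickle
np.set_printoptions(precision=4,suppress=True)
s=RING-.0025*H2; s[2]=.1005
p0=get_position()
line_to(tcp_for_seat(s),velocity=.02); print(F(10),get_time_s(), get_position()-tcp_for_seat(s),get_position()-p0)
for n in("wrist","scene"):
    c=camera(n); save(c,f"pics/{n[0]}6.png"); P=pts(c)
    d=(P-RING); al=d@H2; la=d@np.array([-H2[1],H2[0],0])
    m=(abs(al)<.03)&(abs(la)<.003)&(P[...,2]>.1)&(P[...,2]<.137)
    v,u=np.where(m); o=np.argsort(P[m][:,2])
    for i in o[::max(1,len(o)//16)]: print(n,u[i],v[i],"along %.4f lat %.4f z %.4f"%(al[m][i],la[m][i],P[m][i,2]))
    m=(abs(al)<.02)&(abs(la)<.022)&(abs(la)>.010)&(P[...,2]>.1)&(P[...,2]<.13)
    print("ring al med %.4f lat %.4f..%.4f zmax %.4f"%(np.median(al[m]),la[m].min(),la[m].max(),P[m][:,2].max()))
cv2.imwrite("pics/s6c.png",cv2.resize(cv2.imread("pics/s6.png")[175:245,215:285],None,fx=8,fy=8,interpolation=cv2.INTER_CUBIC))
```

```text
(array([ 1.675 , -1.2754,  9.5925]), array([0.3887, 0.5475, 0.4108])) 11.0917 [ 0.0011 -0.0006  0.0011] [-0.0079 -0.0007 -0.0026]
wrist 260 167 along -0.0101 lat 0.0013 z 0.1009
wrist 261 172 along -0.0111 lat 0.0018 z 0.1048
wrist 260 175 along -0.0135 lat 0.0012 z 0.1082
wrist 254 181 along -0.0123 lat -0.0019 z 0.1112
wrist 256 184 along -0.0131 lat -0.0009 z 0.1135
wrist 261 189 along -0.0125 lat 0.0017 z 0.1161
wrist 258 191 along -0.0148 lat 0.0002 z 0.1186
wrist 255 196 along -0.0131 lat -0.0014 z 0.1206
wrist 263 209 along -0.0007 lat 0.0030 z 0.1221
wrist 260 204 along -0.0098 lat 0.0012 z 0.1235
wrist 257 207 along -0.0093 lat -0.0003 z 0.1250
wrist 260 212 along -0.0066 lat 0.0013 z 0.1266
wrist 258 214 along -0.0075 lat 0.0002 z 0.1282
wrist 254 219 along -0.0044 lat -0.0019 z 0.1296
wrist 260 223 along -0.0039 lat 0.0013 z 0.1317
wrist 258 226 along -0.0049 lat 0.0002 z 0.1338
wrist 254 230 along -0.0062 lat -0.0018 z 0.1365
ring al med -0.0004 lat -0.0182..0.0176 zmax 0.1199
scene 248 215 along -0.0005 lat 0.0023 z 0.1002
scene 248 214 along -0.0011 lat 0.0028 z 0.1022
scene 247 214 along -0.0020 lat 0.0010 z 0.1029
scene 251 217 along 0.0100 lat 0.0015 z 0.1036
scene 251 216 along 0.0114 lat 0.0005 z 0.1083
scene 250 216 along 0.0108 lat -0.0016 z 0.1093
scene 245 210 along -0.0076 lat 0.0007 z 0.1102
scene 252 215 along 0.0134 lat 0.0014 z 0.1122
scene 244 209 along -0.0082 lat -0.0012 z 0.1139
scene 245 208 along -0.0064 lat -0.0000 z 0.1174
scene 248 211 along 0.0060 lat -0.0024 z 0.1203
scene 247 210 along 0.0032 lat -0.0025 z 0.1210
scene 250 209 along 0.0058 lat 0.0030 z 0.1221
scene 249 210 along 0.0070 lat -0.0006 z 0.1227
scene 246 207 along -0.0015 lat -0.0011 z 0.1248
scene 247 206 along 0.0013 lat -0.0007 z 0.1295
scene 246 204 along -0.0008 lat -0.0013 z 0.1339
scene 248 205 along 0.0052 lat -0.0011 z 0.1357
ring al med 0.0056 lat -0.0170..0.0179 zmax 0.1181
```

View pics/s6c.png

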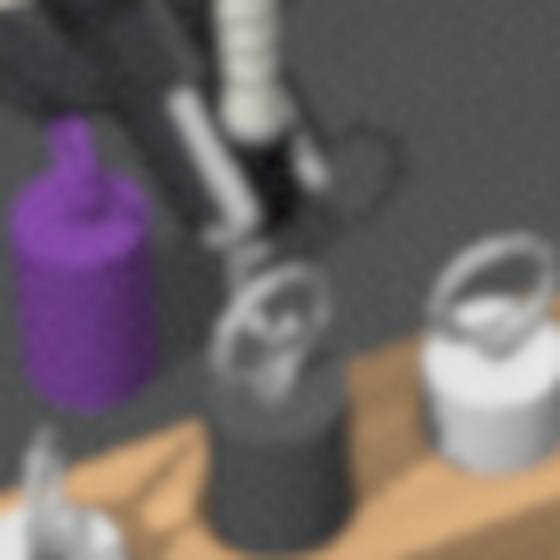

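Run:
```python
from h import *
import pickle
np.set_printoptions(precision=4,suppress=True)
s=RING-.0003*H2; s[2]=.1005
line_to(tcp_for_seat(s),velocity=.02); print(F(15))
for z in(.108,.113,.118,.123,.128):
    s[2]=z; st=line_to(tcp_for_seat(s),velocity=.012,contact_N=8); print(z,st,F(15)[0],get_position()-tcp_for_seat(s),get_time_s())
    if st: break
for n in("wrist","scene"):
    c=camera(n); save(c,f"pics/{n[0]}7.png")
cv2.imwrite("pics/s7c.png",cv2.resize(cv2.imread("pics/s7.png")[165:245,205:285],None,fx=7,fy=7,interpolation=cv2.INTER_CUBIC))
```

```text
(array([ 0.9661, -1.4777,  9.5486]), array([0.6436, 0.4838, 0.4967]))
0.108 False [ 0.9444 -1.7362  9.2508] [ 0.0011 -0.0006  0.0011] 12.475
0.113 False [ 1.0344 -1.6163  8.8338] [ 0.0011 -0.0006  0.0011] 13.1667
0.118 False [ 1.6725 -1.8267  5.2473] [ 0.0001 -0.0002 -0.    ] 13.8583
0.123 False [ 0.9737 -1.9017  2.0145] [-0.0001  0.     -0.0001] 14.55
0.128 False [ 0.8954 -2.1542  1.7089] [-0.  0. -0.] 15.2417
```

View pics/s7c.png

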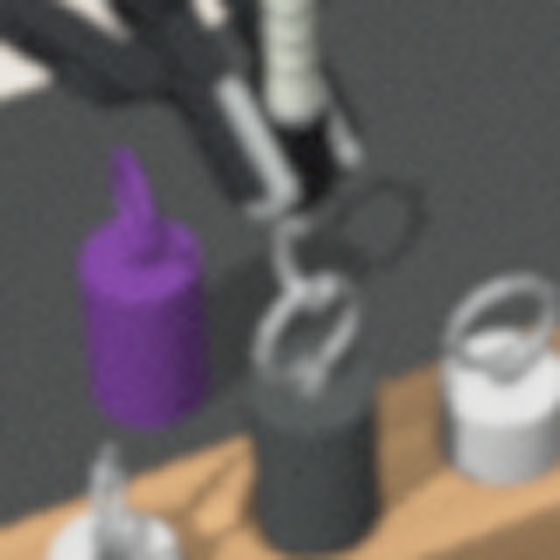

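View pics/w7.png

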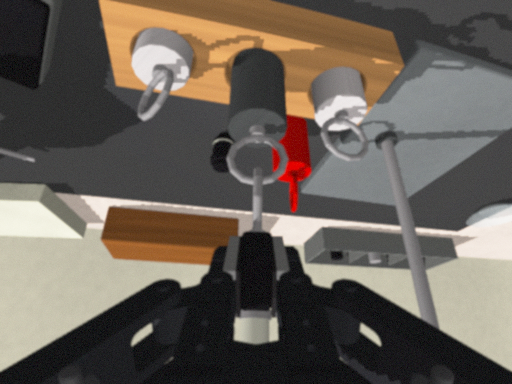

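The ring hangs in the hook, and the force fell from 8.8 N to 1.7 N, so the cylinder weighs about 6.5 N. I keep rising straight until it is out of the well, then go over plumb and bring the residual force to zero.

Run:
```python
from h import *
np.set_printoptions(precision=4,suppress=True)
s=RING-.0003*H2
s[2]=.147; print(line_to(tcp_for_seat(s),velocity=.012,contact_N=6),F(25)[0],get_time_s())
A=np.array([.4918,-.0630,.150])+.0025*H2
print(line_to(tcp_for_seat(A),velocity=.01,contact_N=6)); print(F(50)[0],get_time_s(),get_position()-tcp_for_seat(A))
A[2]=.155; line_to(tcp_for_seat(A),velocity=.01); print(F(60)[0],get_time_s())
for n in("wrist","scene"):
    c=camera(n); save(c,f"pics/{n[0]}8.png")
cv2.imwrite("pics/s8c.png",cv2.resize(cv2.imread("pics/s8.png")[140:250,190:300],None,fx=5,fy=5,interpolation=cv2.INTER_CUBIC))
```

```text
False [ 1.1463 -2.3261  0.513 ] 17.2833
False
[-1.2164  0.0313  0.4436] 18.9083 [-0.  0. -0.]
[-1.2844 -0.1067  0.121 ] 20.0583
```

View pics/s8c.png

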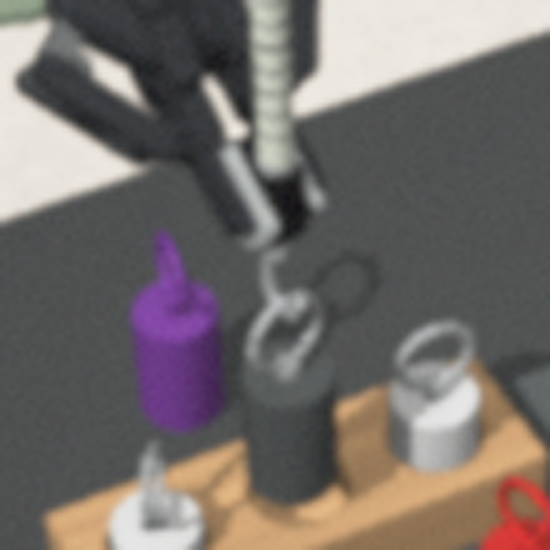

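View pics/w8.png

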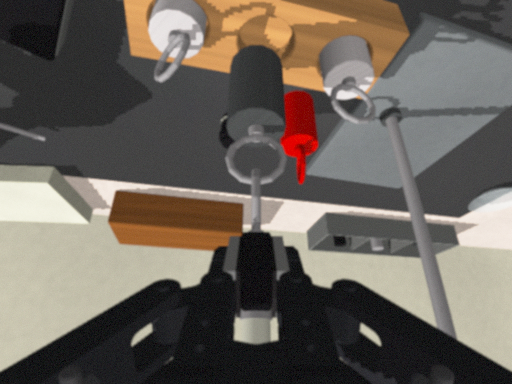

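Run:
```python
from h import *
np.set_printoptions(precision=4,suppress=True)
A=np.array([.4918,-.0630,.1565])+.0025*H2
A[0]-=.0036
line_to(tcp_for_seat(A),velocity=.008); f=F(80)[0]; print(f,get_time_s(),A)
for k in range(3):
    e=f-[0,0,-.05]
    if abs(e[2])<.07 and np.hypot(e[0],e[1])<.3: break
    A[:2]+=np.clip(e[:2]/330,-.002,.002)*0.8; A[2]+=np.clip(e[2]/60,-.004,.004)
    line_to(tcp_for_seat(A),velocity=.006); f=F(80)[0]; print(f,get_time_s(),A)
```

```text
[ 0.3036 -0.0104  0.0546] 21.4667 [ 0.4906 -0.0625  0.1565]
[-0.1833 -0.0893 -0.0605] 22.6 [ 0.4914 -0.0625  0.1582]
```

Run:
```python
from h import *
np.set_printoptions(precision=4,suppress=True)
print(get_width())
grip(.016); print(get_width(),F(10)[0],get_time_s())
grip(.024); sleep(.5); print(get_width(),F(20)[0],get_time_s())
for n in("wrist","scene"):
    c=camera(n); save(c,f"pics/{n[0]}9.png"); P=pts(c)
    m=(abs(P[...,0]-.49)<.03)&(abs(P[...,1]+.062)<.028)&(P[...,2]>.05)&(P[...,2]<.17); q=P[m]
    print(n,"ring/cyl",np.median(q,0))
cv2.imwrite("pics/s9c.png",cv2.resize(cv2.imread("pics/s9.png")[140:250,190:300],None,fx=5,fy=5,interpolation=cv2.INTER_CUBIC))
```

```text
0.013386756333425986
0.01601581854408529 [0.0024 0.0136 0.1353] 22.9
0.02406842443338491 [ 0.0085 -0.1502  0.0048] 23.8167
wrist ring/cyl [ 0.48   -0.0652  0.1168]
scene ring/cyl [ 0.5039 -0.0639  0.1147]
```

View pics/s9c.png

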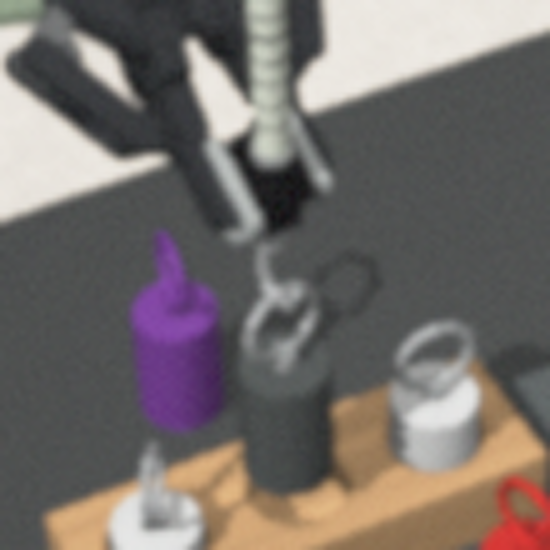

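View pics/w9.png

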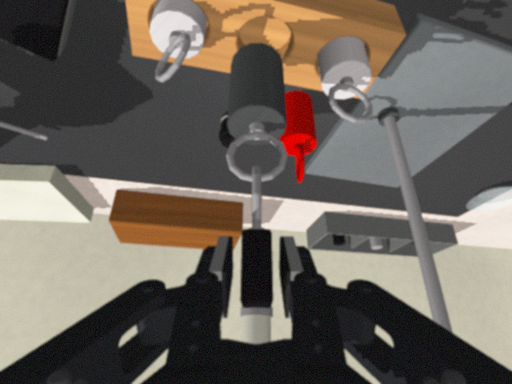

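The block hangs free and centred between the pads. I open fully and back out along the tool axis.

Run:
```python
from h import *
import pickle
np.set_printoptions(precision=4,suppress=True)
grip(.06)
line_to(get_position()-.15*X2,velocity=.08)
for k in range(4):
    c=camera("wrist"); P=pts(c); 
    m=(np.hypot(P[...,0]-.49,P[...,1]+.062)<.035)&(P[...,2]>.05)&(P[...,2]<.19)
    print(get_time_s(),m.sum(),P[m].mean(0),P[m][:,2].min()); sleep(.35)
save(c,"pics/w10.png"); c=camera("scene"); save(c,"pics/s10.png")
P=pts(c); m=(np.hypot(P[...,0]-.497,P[...,1]+.062)<.03)&(P[...,2]>.046)&(P[...,2]<.17); print("scene zmin",P[m][:,2].min())
```

```text
26.4333 2171 [ 0.4816 -0.0644  0.1127] 0.0607963348384053
26.8333 2176 [ 0.4817 -0.0646  0.1128] 0.06076825291919635
27.2333 2171 [ 0.4813 -0.0645  0.1128] 0.061003608316702096
27.6333 2171 [ 0.4814 -0.0644  0.1127] 0.06093433017799754
scene zmin 0.06074544102348489
```

View pics/w10.png

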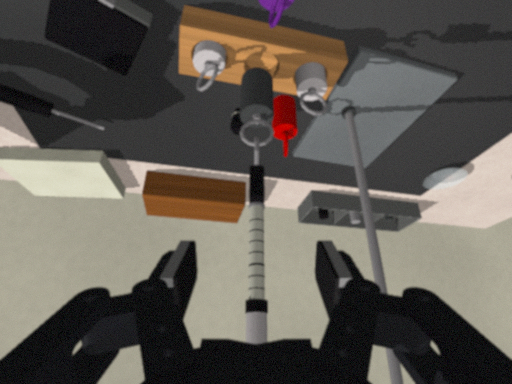

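View pics/s10.png

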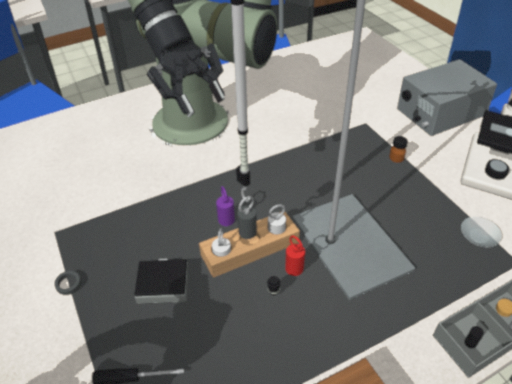

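The cylinder hangs still: its position moved less than 0.5 mm over 1.2 s. Its underside is at about 0.060 m, 20 mm above the block top, and all the other objects are where they were. I hand it in.

```bash
python3 -c "
from workcell import *
sleep(1.0); hand_in(); print(get_time_s())"
```

```text
the job is handed in; nothing more can be done
the job is handed in; nothing more can be done
```

The tall metal cylinder is hanging from the spring balance, still and clear of the block, and the job is handed in (about 29 s of the 69 s used). `hand_in` gives no verdict, so what follows rests on my own measurements.

**What I did:**
- I gripped the end block at a 45° tilt, turned the hook in line with the ring, and pulled it down about 128 mm of the 150 mm travel.
- I slid the hook into the ring and raised it slowly straight out of the well, then moved over plumb.
- I let go in small steps once the force left on the gripper was about 0.06 N vertically and 0.2 N sideways. The cylinder's weight came out at about 6.5 N, roughly 0.66 kg.

**Last checks:**
- The cylinder moved less than 0.5 mm over 1.2 s.
- Its underside is at about 60 mm, 20 mm above the block's top.
- The ring sits in the hook, the gripper is well clear, and by eye everything else in the pictures is where it was.

**What went wrong or disagreed:**
- On entry the hook went a few mm too far forward and its back pushed on the ring with about 3.5 N. The move stopped on contact. I backed off, and the cylinder still stood upright in its well.
- The scene camera read about 5 mm farther in x than the wrist and top cameras. Those two agreed, so I used them.

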